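# Dock the mould chill block

### The job

Return a chill block to the finned cooling dock: take the one whose three wide-spaced fins match the dock's gaps (orange grip) and lower it squarely onto the middle of the dock, so that all three of its fins slide between the dock's four fins and its plate rests flat on the dock's fin tips. Let go of it and leave the other chill block where it stands.

Things in the scene. Friction and masses are not known exactly. Their poses are not given: they have to be found in the camera images.
- wide_block_grip (a point): Centre of the orange grip of the loose chill block that fits: a bar 66 x 22 x 22 mm (x, y, z), on posts 20 mm above an aluminium plate 84 x 108 x 8 mm. This point is 31 mm over the plate's top, 39 over its underside, 73 over its fin tips. Three fins hang under the plate, 80 mm long in x, 5 thick, 34 deep, at y = -32, 0, +32 mm. z up; a half turn makes no difference. Up to 0.5 kg; stands on its fins.
- close_block_grip (a point): Centre of the black grip of the other chill block, a bystander standing on the table: same plate, grip, height and axes as the orange one, but five close-set fins 24 mm apart, which cannot go between the dock's fins.
- dock_seat (a point): Middle of the cooling dock at its fin tips, 52 mm above the table. Dock: fixed, dark base 100 x 124 x 12 mm (x, y, z), four upright aluminium fins 84 mm long in x, 5 thick, 40 tall, at y = -48, -16, +16, +48 mm (27 mm gaps: 11 mm to spare each side of a fin). x along the fins, y across, z up. With the orange block home, its plate lies on the fin tips and its grip centre is 39 mm above this point.

How it is judged:
By the outcome, as a careful person would: the job done as asked, in the order asked, and still so for the second after the job is handed in, with the robot touching nothing.
It also fails if it takes over 40 s, if anything falls off the work surface, if the arm or the gripper's body presses on something with over 40 N, if the wrist force passes 120 N, or if a joint passes its speed limit or range.

### The arm

A 7-joint arm with a two-finger parallel gripper is mounted at the origin on the work surface; the furniture and walls round the work are solid. World frame = base frame: x ahead of the robot, y to its left, z up, the work surface at z = 0. Lengths are in m, angles in rad, forces in N, time in s.
With the tool pointing down it reaches from about 0.425 to 0.875 m from the base axis. Payload 4.7 kg.
Tool frame: the origin (TCP) lies midway between the tips of the shut fingers; the grasp point (between the pads) lies 19 mm behind it; x points along the fingers, z is the direction in which the jaws open and shut, and the axes are right-handed (so a half turn about x gives the same grasp; the last joint's range is limited). The gripper opens to 87 mm and grips with 3 to 60 N. Pads are 19 mm wide; open, the fingers measure 117 mm over their backs; the gripper's body (75 mm by 190 mm) begins 51 mm behind the grasp point.
Start: joints at [1.323, 0.321, -0.07, 1.45, 0.023, 1.371, -0.057], TCP at [0.168, -0.628, 0.2] pointing down, gripper open.
Joint ranges: [-2.86, 2.86], [-0.3, 2.09], [-1.38, 1.24], [0.06, 2.45], [-1.56, 4.7], [0.09, 2.05], [-2.69, 2.69]. Speed limits (rad/s): [2.57, 2.57, 3.14, 3.14, 3.14, 3.14, 3.14].

### API

Orientations are given as a rotation vector (axis times angle).
In Python, from bench import ctrl gives the robot as it stands.
- The arm moves only by the shell command python3 -m pendant 'ROWS' [OPENING] [FORCE]. ROWS is JSON, a list of rows, each an object with "travel": the shift along the tool's x, y, z in m, a list of three; "twist": the turn about the tool's x in rad. In form: [{"travel": [x, y, z], "twist": twist}, ...]. A call has 1 to 10 rows; each row is the pose to reach, as a shift and turn from the pose measured when the call began, along the tool's axes at that moment; what a row does not reach only later rows make up. A row lasts 1/8 s, in which the tool goes at most 62.5 mm and 10.7 degrees, less where a joint would pass 70% of its speed; a pose out of reach is approached as far as the arm can. A call with a gripper value outside its range is refused whole. OPENING is the opening, from -1 (shut) to 1 (fully open), so that 0 is half open, set as the call begins (- or left out, the last holds). The fingers move at their own pace and stop on an object; FORCE is the grip in N (left out, the last holds). Time passes only in rows, so rows that repeat a pose let the fingers close. It gives the time, the measured TCP pose, the force and the opening at its end, in the units of the state.
- ctrl.get_state(): the state, without advancing time (a new reading comes with each control period).
- ctrl.get_image(name): name is "side" or "top" or "wrist"; returns the picture (420x560x3 uint8, red, green, blue); there is no depth.
- ctrl.camera_model(name): a dict with "K" (3x3 intrinsics, pixels), "rvec" (rotation vector, rad) and "tvec" (3), from world to camera coordinates, as OpenCV has them; the wrist camera has in their place "T_tool_cam" (4x4, takes a point from camera to tool coordinates, whose origin is the TCP and whose axes are the tool frame's). Camera axes: x right, y down, z forward; pixel columns grow to the right and rows downward; lengths in m; the calibration is good to about 2 mm. A picture is of the moment at which its call begins: read the wrist's pose just before it. camera_model takes no time and is no camera call.
- ctrl.close_job(): hands the job in, once; it reports no verdict.
The state is a dict: "time": time; "joint_positions": joint angles; "qd": joint speeds; "joint_torque": joint torques, N m; "position": TCP position; "tool_rot": TCP orientation; "ft_force": force on the tool from outside, world axes, zero at the start; "torque": the same for the moment, N m; "grip_width": opening from 0.0 (shut) to 1.0 (fully open).
Only numpy, scipy, OpenCV 4.12 (cv2) and the standard library are available. Lean on these libraries where they do the work, as an engineer would, in place of code of your own. Each camera call takes 0.05 s, during which the arm holds its last target.

## Working session

There is one attempt and no reset: what is moved stays moved. The work goes in short steps, Python scripts to look and compute and a shell command to move; the robot and the scene stay as the last step left them, time stands still between calls to the robot, and variables do not carry over. Pictures are saved under pics/ and viewed, and the job is handed in when it is done.

```bash
mkdir -p pics; ls
python3 - <<'E'
from bench import ctrl
import cv2,numpy as np
s=ctrl.get_state()
for k in ("time","position","tool_rot","ft_force","grip_width"): print(k,np.round(s[k],4))
for n in ("side","top","wrist"):
    im=ctrl.get_image(n); cv2.imwrite(f"pics/{n}0.png",im[:,:,::-1])
    print(n,{k:np.round(v,4).tolist() for k,v in ctrl.camera_model(n).items()})
E
```

```text
pics
time 0.0
position [ 0.168  -0.6273  0.199 ]
tool_rot [ 1.0153  1.3234 -1.0135]
ft_force [-0.6396 -0.4056  0.1175]
grip_width 1.0025
side {'K': [[451.9999, 0.0, 279.851], [0.0, 451.9999, 219.6504], [0.0, 0.0, 1.0]], 'rvec': [2.4051, 0.2801, -0.0805], 'tvec': [-0.5047, 0.0939, 1.0271]}
top {'K': [[400.0798, 0.0, 282.7588], [0.0, 400.0798, 210.7524], [0.0, 0.0, 1.0]], 'rvec': [2.1819, -2.12, 0.1735], 'tvec': [0.1363, 0.4903, 0.8853]}
wrist {'K': [[346.205, 0.0, 280.2142], [0.0, 346.205, 207.9018], [0.0, 0.0, 1.0]], 'T_tool_cam': [[-0.0005, -0.2833, 0.959, -0.1847], [-0.0001, -0.959, -0.2833, 0.0778], [1.0, -0.0003, 0.0005, 0.0008], [0.0, 0.0, 0.0, 1.0]]}
```

View pics/side0.png

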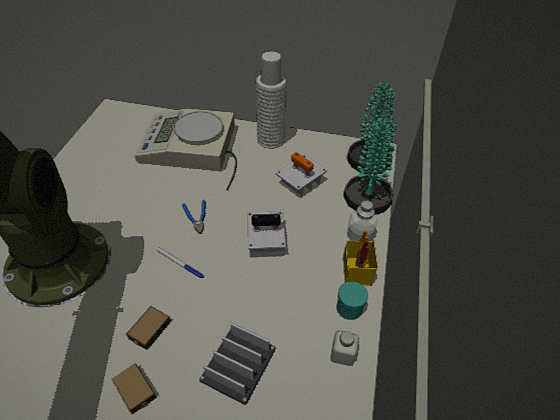

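View pics/top0.png

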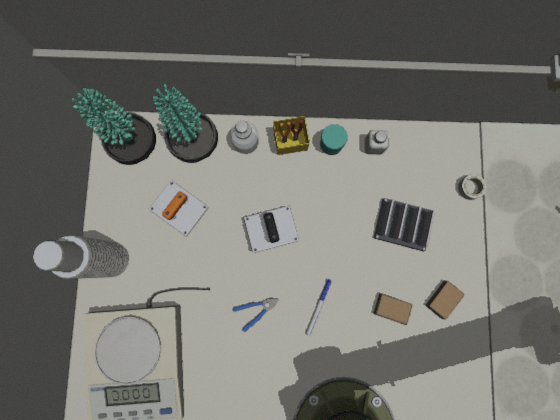

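View pics/wrist0.png

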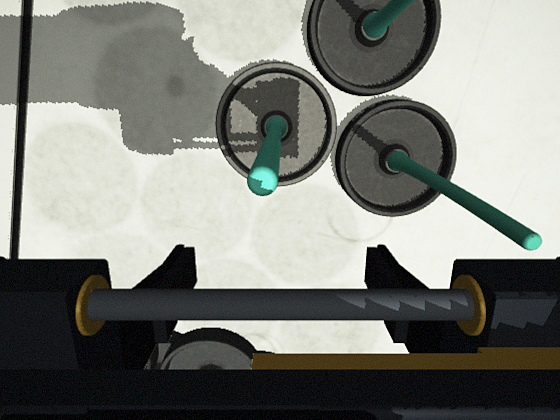

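```bash
cat > h.py <<'E'
import numpy as np,cv2
from bench import ctrl
from scipy.spatial.transform import Rotation as R
def ray(n,uv,pose=None):
    m=ctrl.camera_model(n);K=np.array(m["K"])
    d=np.linalg.inv(K)@np.array([uv[0],uv[1],1.])
    if n=="wrist":
        T=np.eye(4);T[:3,:3]=R.from_rotvec(pose[1]).as_matrix();T[:3,3]=pose[0]
        T=T@np.array(m["T_tool_cam"]); return T[:3,3],T[:3,:3]@d
    Rm=cv2.Rodrigues(np.array(m["rvec"]))[0];t=np.array(m["tvec"]).ravel()
    return -Rm.T@t,Rm.T@d
def onz(n,uv,z,pose=None):
    o,d=ray(n,uv,pose);return o+d*(z-o[2])/d[2]
def tri(a,b):
    (o1,d1),(o2,d2)=a,b
    s=np.linalg.lstsq(np.c_[d1,-d2],o2-o1,rcond=None)[0]
    p,q=o1+s[0]*d1,o2+s[1]*d2
    return (p+q)/2,np.linalg.norm(p-q)
def cent(mask):
    n,l,st,c=cv2.connectedComponentsWithStats(mask.astype(np.uint8))
    i=1+np.argmax(st[1:,4]);return c[i],l==i,st[i,4]
E
python3 - <<'E'
from h import *
ims={n:cv2.imread(f"pics/{n}0.png") for n in("top","side")}
c={}
for n,im in ims.items():
    h=cv2.cvtColor(im,cv2.COLOR_BGR2HSV)
    m=(h[...,0]<16)&(h[...,1]>200)&(h[...,2]>120)
    if n=="side": m[:140]=0;m[180:]=0
    else: m[:180]=0;m[230:]=0;m[:,:150]=0;m[:,200:]=0
    c[n],mm,a=cent(m);p=np.argwhere(mm)[:,::-1].astype(np.float32)
    print(n,c[n],a,cv2.minAreaRect(p),onz(n,c[n],.078))
    q=cv2.boxPoints(cv2.minAreaRect(p)); w=np.array([onz(n,x,.08)[:2] for x in q]);print(np.round(w,3).tolist())
p,e=tri(ray("top",c["top"]),ray("side",c["side"]));print(p,e)
t=ims["top"]
cv2.imwrite("pics/t_or.png",cv2.resize(t[165:250,130:225],None,fx=6,fy=6,interpolation=2))
cv2.imwrite("pics/t_dock.png",cv2.resize(t[185:265,360:450],None,fx=7,fy=7,interpolation=2))
cv2.imwrite("pics/s_dock.png",cv2.resize(ims["side"][310:415,185:290],None,fx=5.5,fy=5.5,interpolation=2))
E
```

```text
top [185. 196.] 1 ((185.0, 196.0), (0.0, 0.0), 0.0) [0.50605489 0.36634823 0.078     ]
[[0.506, 0.366], [0.506, 0.366], [0.506, 0.366], [0.506, 0.366]]
side [302.04950495 159.75247525] 101 ((301.9230651855469, 159.61538696289062), (21.633304595947266, 5.547001838684082), 33.690067291259766) [0.48582903 0.38738507 0.078     ]
[[0.457, 0.393], [0.461, 0.413], [0.514, 0.378], [0.51, 0.359]]
[0.49551801 0.35711345 0.10758922] 0.011045309659711188
```

Run:
```python
from h import *
c={}
for n in("top","side"):
    im=cv2.imread(f"pics/{n}0.png").astype(int)
    m=(im[...,2]-im[...,0]>70)&(im[...,2]-im[...,1]>50)
    if n=="side": m[:140]=0;m[185:]=0
    else: m[:180]=0;m[230:]=0;m[:,:150]=0;m[:,200:]=0
    c[n],mm,a=cent(m);p=np.argwhere(mm)[:,::-1].astype(np.float32)
    r=cv2.minAreaRect(p);print(n,c[n],a,r)
    q=cv2.boxPoints(r);w=np.array([onz(n,x,.084)[:2] for x in q]);print(np.round(w,3).tolist(), onz(n,c[n],.078))
p,e=tri(ray("top",c["top"]),ray("side",c["side"]));print(p,e)
```

```text
top [173.84100418 205.07949791] 239 ((173.8600311279297, 205.02001953125), (9.399999618530273, 29.40000343322754), 36.869895935058594)
[[0.464, 0.414], [0.517, 0.379], [0.505, 0.362], [0.452, 0.396]] [0.48515829 0.38937099 0.078     ]
side [301.79432624 160.07801418] 141 ((301.6153869628906, 160.57688903808594), (23.297409057617188, 8.043152809143066), 33.6900634765625)
[[0.455, 0.382], [0.46, 0.41], [0.518, 0.373], [0.511, 0.346]] [0.48543636 0.38599548 0.078     ]
[0.48526153 0.39008196 0.07463868] 0.0008787063861069765
```

View pics/t_or.png

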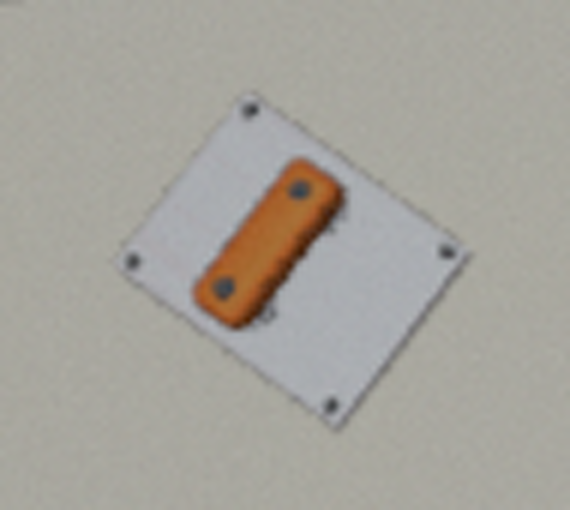

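View pics/t_dock.png

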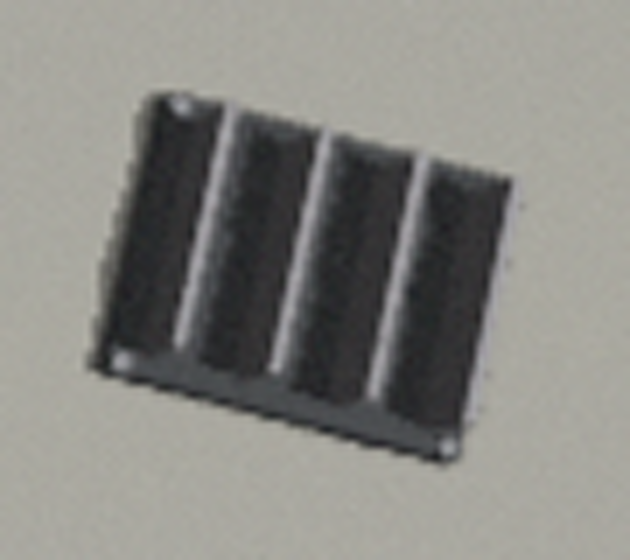

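View pics/s_dock.png

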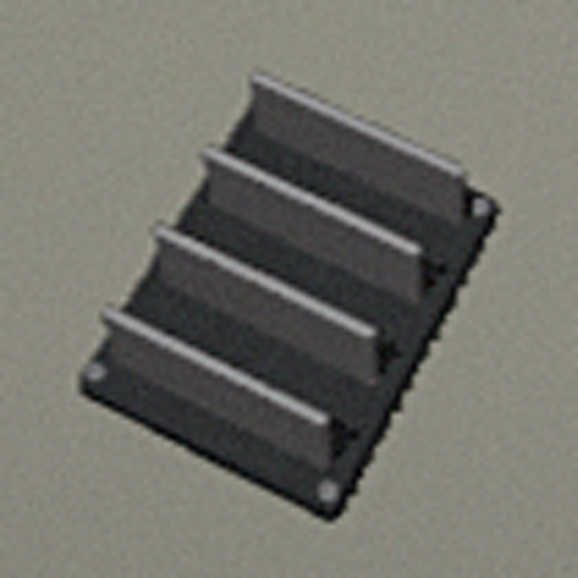

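Run:
```python
from h import *
f=lambda p,s,o:((np.array(p)+.5)/s-.5+np.array(o))
C=np.array([onz("top",f(p,6,(130,165)),.042) for p in [(247,92),(472,255),(338,430),(113,262)]])[:,:2]
print(np.round(C,4).tolist(),C.mean(0),[round(np.linalg.norm(C[i]-C[i-1]),4) for i in range(4)])
e=(C[0]-C[3])+(C[1]-C[2]);print("plate x dir deg",np.degrees(np.arctan2(e[1],e[0])))
e=(C[0]-C[1])+(C[3]-C[2]);print("plate y dir deg",np.degrees(np.arctan2(e[1],e[0])))
T=[((232,103),(180,348)),((325,130),(275,373)),((423,153),(374,400)),((516,180),(467,428))]
S=[((462,173),(255,75)),((415,248),(207,152)),((375,332),(158,230)),((328,418),(107,315))]
P=[];
for k in range(4):
  for j in (0,1):
    u,v=f(T[k][j],7,(360,185)),f(S[k][j],5.5,(185,310))
    p,er=tri(ray("top",u),ray("side",v))
    print(k,j,np.round(onz("top",u,.052)[:2],4),np.round(onz("side",v,.052)[:2],4),np.round(p,4),round(er,4))
    P.append((onz("top",u,.052),onz("side",v,.052)))
P=np.array(P)
for q,n in ((0,"top"),(1,"side")):
  A=P[:,q,:2];e=A[0::2].sum(0)-A[1::2].sum(0);g=A[:2].mean(0)-A[6:].mean(0)
  print(n,A.mean(0),np.degrees(np.arctan2(e[1],e[0])),np.linalg.norm(e)/4,"y:",np.degrees(np.arctan2(g[1],g[0])),np.linalg.norm(g))
s=ctrl.get_state();M=R.from_rotvec(s["tool_rot"]).as_matrix();print(np.round(M,3))
```

```text
[[0.549, 0.4099], [0.4885, 0.3205], [0.4205, 0.367], [0.4817, 0.4559]] [0.48492981 0.3883002 ] [np.float64(0.0815), np.float64(0.108), np.float64(0.0823), np.float64(0.1079)]
plate x dir deg -34.36679676073254
plate y dir deg 55.67385823597955
0 0 [ 0.5175 -0.099 ] [ 0.5189 -0.1042] [ 0.5184 -0.101   0.0455] 0.0006
0 1 [ 0.4371 -0.0812] [ 0.4392 -0.085 ] [ 0.4378 -0.0825  0.0468] 0.0005
1 0 [ 0.5095 -0.1292] [ 0.5101 -0.1341] [ 0.5099 -0.1313  0.0462] 0.0013
1 1 [ 0.4299 -0.1117] [ 0.4318 -0.117 ] [ 0.4304 -0.1138  0.0453] 0.0003
2 0 [ 0.5029 -0.161 ] [ 0.5046 -0.1652] [ 0.5039 -0.163   0.0465] 0.0
2 1 [ 0.4222 -0.1434] [ 0.4245 -0.1479] [ 0.4229 -0.1454  0.0459] 0.0004
3 0 [ 0.4949 -0.1912] [ 0.4974 -0.1961] [ 0.4962 -0.1937  0.0453] 0.0005
3 1 [ 0.4141 -0.1732] [ 0.4176 -0.18  ] [ 0.415  -0.1765  0.0427] 0.0007
top [ 0.46602631 -0.13623504] -12.437287579572743 0.08233054106916578 y: 76.10068680079742 0.09487342269731436
side [ 0.46803016 -0.14119505] -12.377670534606164 0.08135541850464938 y: 77.0107855981828 0.09583975501666528
[[-0.     0.966  0.259]
 [ 0.001  0.259 -0.966]
 [-1.    -0.    -0.001]]
```

Top view: the orange grip is at pixel (174,205), black grip at (271,227) and dock at (404,224). Side view shows the same at (302,161), (266,220) and (238,362). Sizes check out: plate 108 x 82 mm, dock fins 82 mm long. The wrist view shows a tall cactus tip at (262,180) right beside the tool, so I'll rise first.

```bash
python3 -m pendant '[{"travel":[-0.06,0,0],"twist":0},{"travel":[-0.12,0,0],"twist":0},{"travel":[-0.17,0,0],"twist":0},{"travel":[-0.17,0.05,-0.03],"twist":-0.1},{"travel":[-0.17,0.1,-0.057],"twist":-0.25},{"travel":[-0.17,0.15,-0.085],"twist":-0.4},{"travel":[-0.17,0.2,-0.113],"twist":-0.55},{"travel":[-0.17,0.25,-0.142],"twist":-0.7},{"travel":[-0.17,0.3,-0.17],"twist":-0.85},{"travel":[-0.17,0.344,-0.195],"twist":-1.0}]' 1; python3 -c "
from h import *
s=ctrl.get_state();print(R.from_rotvec(s['tool_rot']).as_matrix().round(3),np.round(s['joint_positions'],3),s['position'])"
```

```text
time: 1.4
position: [0.4513, -0.3483, 0.3693]
tool_rot: [0.239, 1.558, -0.237]
ft_force: [0.5, -1.0, 0.3]
grip_width: 1.006
[[-0.001  0.298  0.954]
 [ 0.002  0.954 -0.298]
 [-1.     0.001 -0.001]] [ 0.961  0.147 -0.403  1.34   0.057  1.667  0.264] [ 0.45125878 -0.34825777  0.36931646]
```

```bash
python3 -m pendant '[{"travel":[0,0.06,0],"twist":-0.13},{"travel":[0,0.12,0],"twist":-0.26},{"travel":[0,0.18,0],"twist":-0.39},{"travel":[0,0.24,-0.005],"twist":-0.52},{"travel":[0,0.3,-0.01],"twist":-0.65},{"travel":[0,0.36,-0.015],"twist":-0.78},{"travel":[0,0.415,-0.03],"twist":-0.91},{"travel":[0,0.47,-0.055],"twist":-1.04},{"travel":[0,0.525,-0.085],"twist":-1.16},{"travel":[0,0.58,-0.12],"twist":-1.27}]' 1; python3 -c "
from h import *
s=ctrl.get_state();M=R.from_rotvec(s['tool_rot']).as_matrix();print(M.round(3),np.round(s['joint_positions'],3),s['position'])
print(M.T@(np.array([.485,.389,.25])-s['position']))"
```

```text
time: 2.65
position: [0.51, 0.24, 0.3699]
tool_rot: [-0.755, 1.435, 0.758]
ft_force: [-0.2, 0.5, -0.1]
grip_width: 1.0
[[-0.001 -0.825  0.565]
 [ 0.001  0.565  0.825]
 [-1.     0.001  0.001]] [ 0.305  0.203 -0.94   1.341  0.163  1.678  0.362] [0.50997811 0.23996265 0.36987699]
[0.12009224 0.1046986  0.10873173]
```

```bash
python3 -m pendant '[{"travel":[0.03,0.04,0.04],"twist":0},{"travel":[0.06,0.08,0.08],"twist":0},{"travel":[0.1,0.105,0.109],"twist":0},{"travel":[0.12,0.105,0.109],"twist":0},{"travel":[0.12,0.105,0.109],"twist":0}]' 1
python3 - <<'E'
from h import *
s=ctrl.get_state();print(s["position"],s["tool_rot"])
im=ctrl.get_image("wrist");cv2.imwrite("pics/wrist1.png",im[:,:,::-1])
im=im[:,:,::-1].astype(int)
m=(im[...,2]-im[...,0]>70)&(im[...,2]-im[...,1]>50)
c,mm,a=cent(m);p=np.argwhere(mm)[:,::-1].astype(np.float32);r=cv2.minAreaRect(p);print(c,a,r)
pose=(s["position"],s["tool_rot"])
W=np.array([onz("wrist",x,.084,pose) for x in cv2.boxPoints(r)]);print(W.round(4),W.mean(0))
E
```

```text
time: 3.28
position: [0.4848, 0.3878, 0.2483]
tool_rot: [-0.756, 1.439, 0.756]
ft_force: [0.4, -1.8, 0.5]
grip_width: 1.003
[0.4847972  0.38780532 0.24832134] [-0.75630161  1.43862695  0.75643652]
[280.54008811 182.59735683] 1135 ((280.5, 182.5), (61.0, 19.0), 90.0)
[[0.452  0.3977 0.084 ]
 [0.4628 0.4134 0.084 ]
 [0.516  0.3776 0.084 ]
 [0.5046 0.361  0.084 ]] [0.48385891 0.38743352 0.084     ]
```

View pics/wrist1.png

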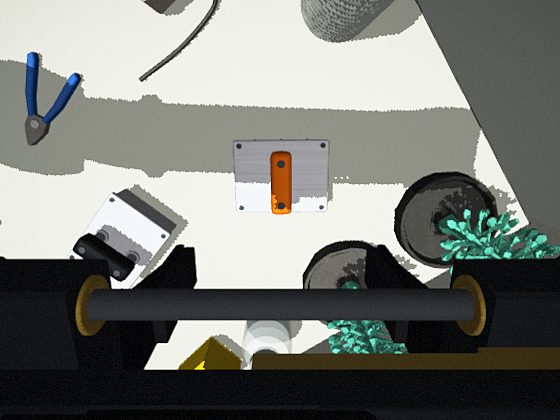

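Wrist view: the orange bar is centred at (280,182), midway between the fingers and aligned with the pads. The three estimates agree to about 2 mm. Descending.

```bash
python3 -m pendant '[{"travel":[0.06,0,0],"twist":0},{"travel":[0.12,0,0],"twist":0},{"travel":[0.16,0,0],"twist":0},{"travel":[0.18,0,0],"twist":0},{"travel":[0.194,0,0],"twist":0},{"travel":[0.194,0,0],"twist":0}]' 1; python3 -m pendant '[{"travel":[0,0,0],"twist":0},{"travel":[0,0,0],"twist":0},{"travel":[0,0,0],"twist":0},{"travel":[0,0,0],"twist":0},{"travel":[0,0,0],"twist":0},{"travel":[0,0,0],"twist":0},{"travel":[0,0,0],"twist":0}]' -1 35
```

```text
time: 4.08
position: [0.4864, 0.3878, 0.0567]
tool_rot: [-0.754, 1.436, 0.754]
ft_force: [-0.5, 0.4, -0.2]
grip_width: 0.997
time: 4.95
position: [0.4863, 0.3878, 0.0566]
tool_rot: [-0.754, 1.436, 0.755]
ft_force: [-0.0, -0.4, -0.0]
grip_width: 0.289
```

```bash
python3 -m pendant '[{"travel":[0,0,0],"twist":0},{"travel":[0,0,0],"twist":0},{"travel":[-0.01,0,0],"twist":0},{"travel":[-0.03,0,0],"twist":0},{"travel":[-0.06,0,0],"twist":0},{"travel":[-0.1,0,0],"twist":0},{"travel":[-0.14,0,0],"twist":0},{"travel":[-0.17,0,0],"twist":0},{"travel":[-0.19,0,0],"twist":0},{"travel":[-0.19,0,0],"twist":0}]' -1 35;python3 - <<'E'
from h import *
s=ctrl.get_state();print(s["position"],s["tool_rot"],s["ft_force"],s["grip_width"])
im=ctrl.get_image("side");cv2.imwrite("pics/side2.png",im[:,:,::-1])
s=ctrl.get_state();M=R.from_rotvec(s['tool_rot']).as_matrix();print(M.round(3),np.round(s['joint_positions'],3))
E
```

```text
time: 6.2
position: [0.4868, 0.3886, 0.2485]
tool_rot: [-0.753, 1.433, 0.755]
ft_force: [0.1, 0.0, -3.4]
grip_width: 0.243
[0.48676063 0.38860179 0.24846801] [-0.75332596  1.43257627  0.75473199] [ 0.05012831  0.02034829 -3.42983095] 0.2427902837897958
[[ 0.    -0.823  0.567]
 [ 0.001  0.567  0.823]
 [-1.     0.     0.001]] [ 0.016  0.385 -0.964  1.429  0.315  1.489  0.029]
```

View pics/side2.png

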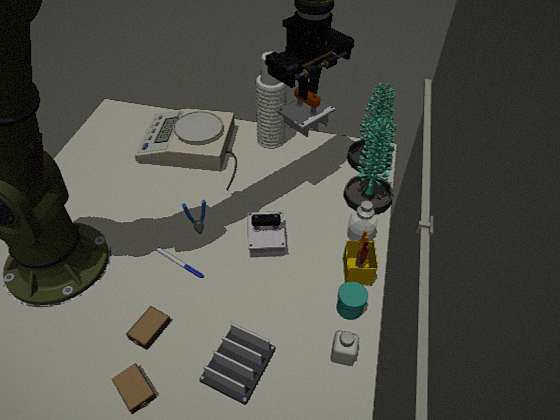

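```bash
python3 -m pendant '[{"travel":[0,-0.01,-0.015],"twist":0},{"travel":[0,-0.03,-0.046],"twist":-0.03},{"travel":[0,-0.06,-0.094],"twist":-0.08},{"travel":[0,-0.091,-0.143],"twist":-0.12},{"travel":[0,-0.122,-0.192],"twist":-0.17},{"travel":[0,-0.153,-0.241],"twist":-0.21},{"travel":[0,-0.184,-0.29],"twist":-0.25},{"travel":[0,-0.215,-0.338],"twist":-0.3},{"travel":[0,-0.245,-0.386],"twist":-0.34},{"travel":[0,-0.268,-0.422],"twist":-0.37}]' -1 35;python3 - <<'E'
from h import *
s=ctrl.get_state();M=R.from_rotvec(s['tool_rot']).as_matrix();print(M.round(3),np.round(s['joint_positions'],3))
print(M.T@(np.array([.467,-.139,.25])-s['position']),180-12.4-np.degrees(np.arctan2(M[1,1],M[0,1])))
E
```

```text
time: 7.5
position: [0.4659, -0.1145, 0.2447]
tool_rot: [-1.033, 1.313, 1.036]
ft_force: [0.5, 0.4, -2.8]
grip_width: 0.248
[[-0.002 -0.973  0.233]
 [ 0.001  0.233  0.973]
 [-1.     0.003  0.   ]] [ 0.855 -0.045 -0.642  1.766 -0.027  1.414  1.554]
[-0.00530772 -0.00677925 -0.02358589] 1.0587728337653743
```

```bash
python3 -m pendant '[{"travel":[-0.005,-0.05,-0.012],"twist":-0.018},{"travel":[-0.005,-0.09,-0.024],"twist":-0.018},{"travel":[-0.005,-0.1,-0.024],"twist":-0.018},{"travel":[-0.005,-0.1,-0.024],"twist":-0.018},{"travel":[-0.005,-0.1,-0.024],"twist":-0.018}]' -1 35;python3 - <<'E'
from h import *
s=ctrl.get_state();np.save("p3.npy",[s["position"],s["tool_rot"]]);print(s["position"],np.abs(s["qd"]).max())
im=ctrl.get_image("wrist");cv2.imwrite("pics/wrist3.png",im[:,:,::-1])
E
```

```text
time: 8.12
position: [0.5566, -0.1599, 0.2491]
tool_rot: [-1.047, 1.306, 1.052]
ft_force: [0.6, 0.1, -2.5]
grip_width: 0.244
[ 0.55660275 -0.15993356  0.24910736] 0.014401261314775069
```

View pics/wrist3.png

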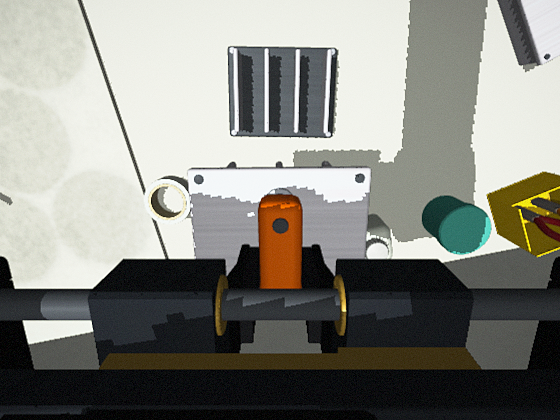

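Run:
```python
import cv2
im=cv2.imread("pics/wrist3.png")
cv2.imwrite("pics/w3z.png",cv2.resize(im[40:142,220:345],None,fx=6,fy=6,interpolation=2))
```

```text
(no output)
```

View pics/w3z.png

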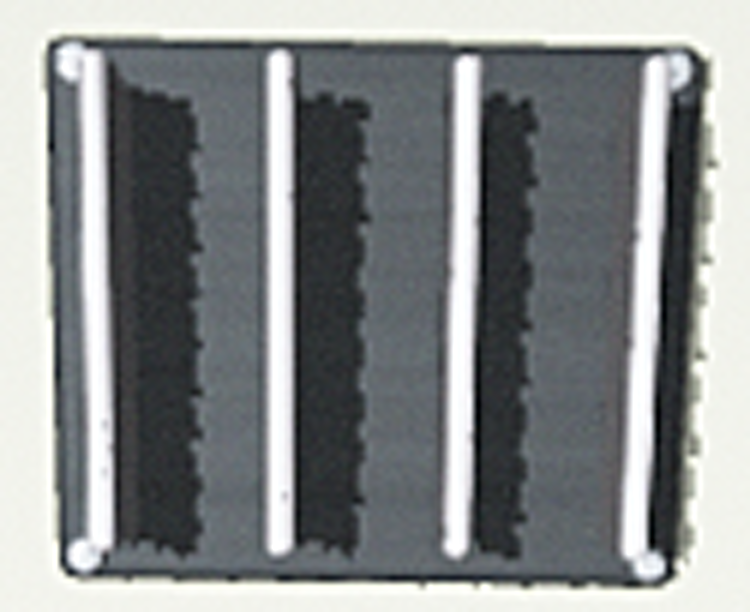

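Run:
```python
from h import *
pose=np.load("p3.npy")
f=lambda p:((np.array(p)+.5)/6-.5+np.array([220,40]))
F=[(92,48),(101,550),(280,48),(280,557),(468,53),(455,559),(656,55),(634,557)]
A=np.array([onz("wrist",f(p),.052,pose) for p in F]);print(A.round(4).tolist())
c=A[:,:2].mean(0);e=A[1::2].sum(0)-A[0::2].sum(0);g=A[:2].mean(0)-A[6:].mean(0)
print("seat",c,"xdir",np.degrees(np.arctan2(e[1],e[0])),np.linalg.norm(e)/4,"y",np.degrees(np.arctan2(g[1],g[0])),np.linalg.norm(g))
B=np.array([onz("wrist",f(p),.012,pose) for p in [(52,40),(702,48),(671,582),(66,575)]]);print("base",B.mean(0),[np.linalg.norm(B[i]-B[i-1]).round(4) for i in range(4)])
M=R.from_rotvec(pose[1]).as_matrix();print("tool y yaw",np.degrees(np.arctan2(M[1,1],M[0,1])),"tilt",M[:,0].round(4))
# held plate front corners in wrist, plate top z = TCP -0.0567+0.042
for uv in [(189,168),(370,168)]: 
    w=onz("wrist",uv,pose[0][2]-.0147,pose);print(M.T@(w-pose[0]))
d=M.T@(np.array([c[0],c[1],0])-pose[0]);print("travel to seat y,z",d)
```

```text
[[0.4153, -0.1768, 0.052], [0.496, -0.196, 0.052], [0.4221, -0.1458, 0.052], [0.5041, -0.1648, 0.052], [0.4297, -0.115, 0.052], [0.5112, -0.134, 0.052], [0.4367, -0.084, 0.052], [0.5178, -0.1025, 0.052]]
seat [ 0.46660958 -0.13986977] xdir -13.078122984762839 0.0834758761675488 y -103.04769672763982 0.09562924811644231
base [ 0.46678117 -0.13936746  0.012     ] [np.float64(0.0979), np.float64(0.1212), np.float64(0.0979), np.float64(0.1208)]
tool y yaw 167.6536025775245 tilt [-0.0038  0.001  -1.    ]
[ 0.01485781  0.0428159  -0.05393137]
[0.01487811 0.04280119 0.05133458]
travel to seat y,z [0.24946756 0.09122305 0.00030904]
```

Wrist view: the dock's fins are at about u = 235, 266, 297 and 330, v = 48–133. They give the seat at (0.4667, -0.1398) with yaw -13°, fin length 83.5 mm and fin span 95.6 mm (true values 84 and 96). This lies between the top and side estimates. The held plate spans u = 189–370, so it is centred and square. Moving over the dock and lowering partway.

```bash
python3 -m pendant '[{"travel":[0,0.03,0],"twist":0.008},{"travel":[0.01,0.065,0.001],"twist":0.008},{"travel":[0.04,0.09,0.001],"twist":0.008},{"travel":[0.08,0.09,0.001],"twist":0.008},{"travel":[0.11,0.09,0.001],"twist":0.008},{"travel":[0.125,0.09,0.001],"twist":0.008},{"travel":[0.125,0.09,0.001],"twist":0.008},{"travel":[0.125,0.09,0.001],"twist":0.008}]' -1 35;python3 - <<'E'
from h import *
s=ctrl.get_state();pose=(s["position"],s["tool_rot"]);M=R.from_rotvec(pose[1]).as_matrix()
print(M.T@(np.array([.4667,-.1398,.0747])-pose[0]),np.degrees(np.arctan2(M[1,1],M[0,1])),M[:,0].round(4),s["ft_force"])
a=ctrl.get_image("side");cv2.imwrite("pics/side4.png",cv2.resize(a[270:410,160:320,::-1],None,fx=4.2,fy=4.2,interpolation=2))
a=ctrl.get_image("wrist");cv2.imwrite("pics/wrist4.png",a[:,:,::-1])
E
```

```text
time: 9.18
position: [0.4696, -0.1401, 0.1261]
tool_rot: [-1.043, 1.308, 1.043]
ft_force: [-0.1, -0.4, -2.8]
grip_width: 0.246
[ 0.0514339   0.00285794 -0.00035734] 167.18860140757383 [-1.e-03 -6.e-04 -1.e+00] [-0.07556576 -0.38721995 -2.82431367]
```

View pics/side4.png

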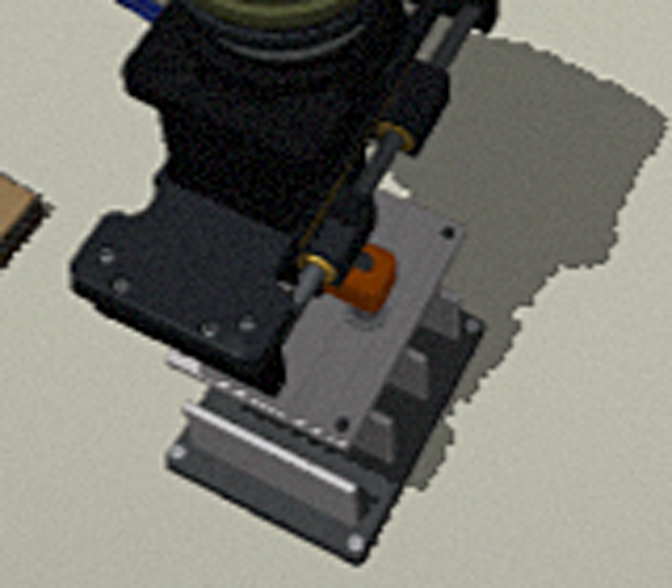

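View pics/wrist4.png

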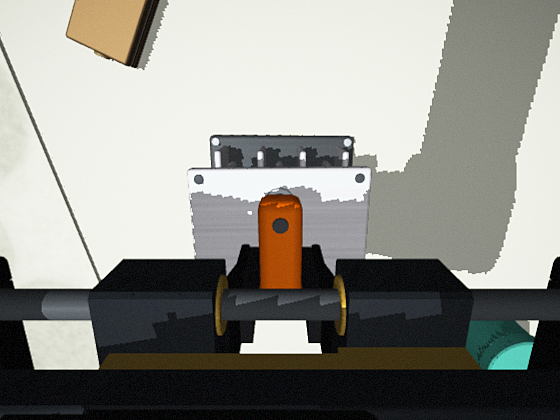

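The side view shows the plate parallel to the dock's fins. In the wrist view the dock's corner screws at u = 215 and 348 sit centred under the plate, u = 189–370. Lowering gently.

```bash
python3 -m pendant '[{"travel":[0.005,0.002,0],"twist":0},{"travel":[0.012,0.002,0],"twist":0},{"travel":[0.02,0.002,0],"twist":0},{"travel":[0.028,0.002,0],"twist":0},{"travel":[0.036,0.002,0],"twist":0},{"travel":[0.042,0.002,0],"twist":0},{"travel":[0.046,0.002,0],"twist":0},{"travel":[0.046,0.002,0],"twist":0}]' -1 35
```

```text
time: 10.28
position: [0.4675, -0.1396, 0.0798]
tool_rot: [-1.043, 1.308, 1.044]
ft_force: [-0.6, -0.2, -2.9]
grip_width: 0.241
```

No contact, and the fins are about 29 mm into the gaps. Now the last 5 mm.

```bash
python3 -m pendant '[{"travel":[0.002,0,0],"twist":0},{"travel":[0.004,0,0],"twist":0},{"travel":[0.0055,0,0],"twist":0},{"travel":[0.0055,0,0],"twist":0},{"travel":[0.0055,0,0],"twist":0}]' -1 35
python3 - <<'E'
from h import *
a=ctrl.get_image("side");cv2.imwrite("pics/side5.png",cv2.resize(a[270:410,160:320,::-1],None,fx=4.2,fy=4.2,interpolation=2))
E
```

```text
time: 10.9
position: [0.4675, -0.1398, 0.0746]
tool_rot: [-1.043, 1.308, 1.043]
ft_force: [-1.3, -1.3, 0.4]
grip_width: 0.242
```

View pics/side5.png

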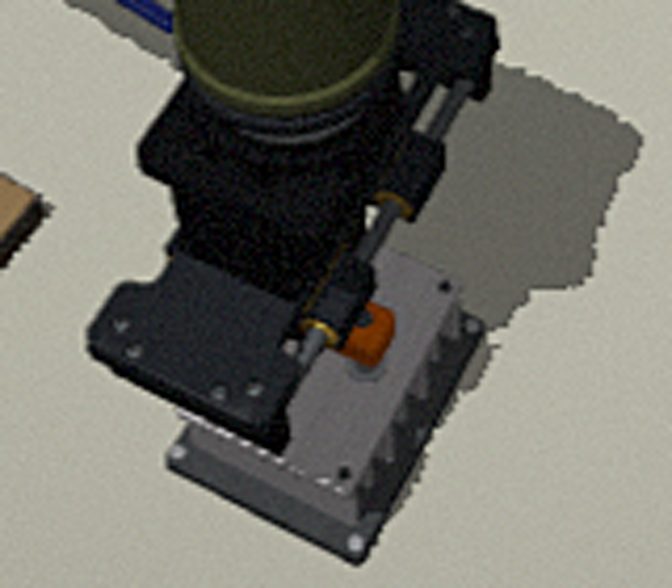

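The side view shows the plate on the fin tips, and the wrist load went from -2.9 to +0.4 N at the expected height, so it is seated. Releasing.

```bash
python3 -m pendant '[{"travel":[0,0,0],"twist":0},{"travel":[0,0,0],"twist":0},{"travel":[0,0,0],"twist":0},{"travel":[0,0,0],"twist":0},{"travel":[0,0,0],"twist":0},{"travel":[0,0,0],"twist":0}]' 0.6 && python3 -m pendant '[{"travel":[-0.01,0,0],"twist":0},{"travel":[-0.03,0,0],"twist":0},{"travel":[-0.08,0,0],"twist":0},{"travel":[-0.14,0,0],"twist":0},{"travel":[-0.2,0,0],"twist":0},{"travel":[-0.2,0,-0.06],"twist":0},{"travel":[-0.2,0,-0.12],"twist":0},{"travel":[-0.2,0,-0.18],"twist":0},{"travel":[-0.2,0,-0.22],"twist":0},{"travel":[-0.2,0,-0.22],"twist":0}]'
python3 - <<'E'
from h import *
a=ctrl.get_image("side");cv2.imwrite("pics/side6.png",a[:,:,::-1]);cv2.imwrite("pics/side6z.png",cv2.resize(a[270:410,160:320,::-1],None,fx=4.2,fy=4.2,interpolation=2))
a=ctrl.get_image("top");cv2.imwrite("pics/top6.png",a[:,:,::-1]);cv2.imwrite("pics/top6z.png",cv2.resize(a[175:275,350:460,::-1],None,fx=6,fy=6,interpolation=2))
E
```

```text
time: 11.7
position: [0.4675, -0.1399, 0.0746]
tool_rot: [-1.043, 1.308, 1.043]
ft_force: [1.1, 0.3, -0.5]
grip_width: 0.777
time: 12.95
position: [0.4168, -0.358, 0.2747]
tool_rot: [-1.037, 1.312, 1.039]
ft_force: [0.4, 0.9, -0.4]
grip_width: 0.796
```

View pics/side6.png

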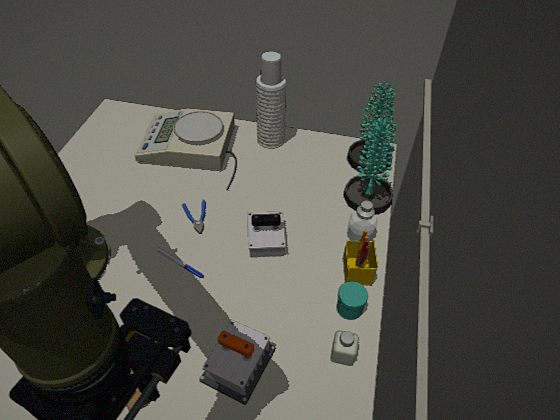

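View pics/side6z.png

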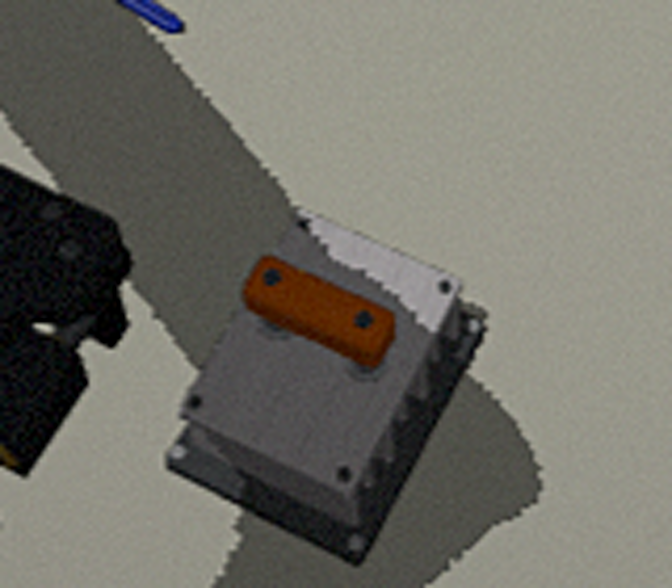

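View pics/top6z.png

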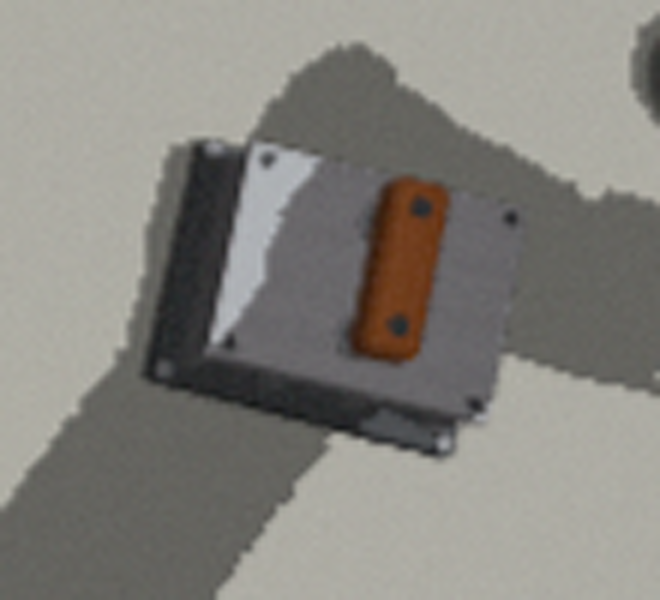

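Run:
```python
from h import *
def f(p,s,o): return (np.array(p)+.5)/s-.5+np.array(o)
T=[(247,142),(525,205),(490,421),(207,352)];S=[(463,285),(350,490),(182,415),(305,207)]
for n,C,s,o in(("top",T,6,(350,175)),("side",S,4.2,(160,270))):
    A=np.array([onz(n,f(p,s,o),.060) for p in C]);print(n,A.mean(0),[np.linalg.norm(A[i]-A[i-1]).round(4) for i in range(4)])
c={}
for n in("top","side"):
    im=cv2.imread(f"pics/{n}6.png").astype(int);m=(im[...,2]-im[...,0]>60)&(im[...,2]-im[...,1]>40)
    if n=="side": m[:320]=0;m[370:]=0;m[:,:205]=0;m[:,270:]=0
    else: m[:195]=0;m[245:]=0;m[:,:400]=0;m[:,440:]=0
    c[n],_,a=cent(m);print(n,c[n],a)
    a,b=cv2.imread(f"pics/{n}0.png"),cv2.imread(f"pics/{n}6.png")
    sl=np.s_[205:260,240:292] if n=="side" else np.s_[200:258,240:302]
    print("bystander diff mean",cv2.absdiff(a[sl],b[sl]).mean())
print(tri(ray("top",c["top"]),ray("side",c["side"])), ctrl.get_state()["time"])
```

```text
top [ 0.46755414 -0.13665534  0.06      ] [np.float64(0.0813), np.float64(0.1066), np.float64(0.0829), np.float64(0.1074)]
side [ 0.46915191 -0.14175074  0.06      ] [np.float64(0.0824), np.float64(0.1029), np.float64(0.0794), np.float64(0.1088)]
top [417.21818182 219.36363636] 220
bystander diff mean 3.617259918427883
side [235.62606232 342.54674221] 353
bystander diff mean 9.524941724941725
(array([ 0.46742818, -0.1398904 ,  0.09227274]), np.float64(0.00026546688605800096)) 13.05
```

Run:
```python
from bench import ctrl
print(ctrl.close_job())
```

```text
the job is handed in; nothing more can be done
None
```

I put the orange-grip chill block on the cooling dock, let go of it, backed the arm clear and handed the job in at about 13 s.

**Seating:** Lowering met no force until the expected height, where the wrist load went from -2.9 N to +0.4 N. After release the grip centre measured (0.467, -0.140, 0.092). That is 40 mm above the dock's fin tips, against 39 mm expected.

**Position:** In each camera's own before and after pictures, the plate lies within about 2 mm of the dock's middle. The top and side cameras disagree with each other by about 5 mm in y. I used the wrist camera's value, which fell between them, and it stayed well inside the 11 mm of play.

**Black-grip block:** It looks to be standing where it was. A pixel comparison of its patch gave a small change in the top view (3.6 of 255) and a larger one in the side view (9.5 of 255). I put that down to shadow and noise, because it looked unmoved in the side view, but I did not re-measure its position.

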